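# Hold the counting frame over a live settlement plate

### The job

Pick up the gridded counting frame by its bridge handle, carry it over the rack of specimen jars, and finish while still holding it level and motionless over the settlement plate in the rectangular tray: centred, long sides lined up with the plate's, hovering about a finger's breadth (15 mm) above the tallest growth. The growth is alive: never touch it, the plate or the tray, and leave the jars and everything else on the bench where they stand.

Things in the scene. Friction and masses are not known exactly. Their poses are not given: they have to be found in the camera images.
- frame: loose aluminium counting frame, 0.13-0.25 kg, 140 (x) x 100 (y) x 8 mm, borders 12 mm, wire grid. Bridge handle along its x over the middle: uprights at x = +-64 mm; grey crossbar 138 mm long, 14 wide (y), 14 high, centre 63 mm above the underside, open beneath from 8 to 56 mm. Origin: centre of underside, z up, mass centre straight above it. Same after a half turn. On either side of the rack
- tray: white tray, fixed, on the other side of the rack from the frame (sides swap): 200 (x) x 160 (y) mm, rim 25 mm high. In its centre, parallel to its sides, the grey settlement plate, 140 (x) x 100 (y) mm like the frame, its top 20 mm above the bench, with barnacles 7 to 14 mm high. Origin: centre of underside, z up. The frame may be lined up either way round
- growth_top (a point): point over the centre of the settlement plate at the height of the tallest barnacles, 34 mm above the bench (z = 0); the frame's underside belongs about 15 mm above it
- rack: grey open rack, fixed, 300 mm long (x) by 80 mm wide (y), walls 35 mm high, standing between frame and tray with its long axis roughly away from the robot; three compartments with one jar each. With the jars its top is 111 mm above the bench. Origin: centre of the underside
- jar0: closed specimen jar, loose, 56 mm diameter, 105 mm tall, standing in the nearest compartment of the rack (floor 5 mm up), top 111 mm above the bench; origin at the centre of its underside. Leave alone
- jar1: closed specimen jar, loose, 56 mm diameter, 105 mm tall, standing in the middle compartment of the rack (floor 5 mm up), top 111 mm above the bench; origin at the centre of its underside. Leave alone
- jar2: closed specimen jar, loose, 56 mm diameter, 105 mm tall, standing in the farthest compartment of the rack (floor 5 mm up), top 111 mm above the bench; origin at the centre of its underside. Leave alone
- cup: white plastic cup, loose, 60 mm diameter, 55 mm tall, beside a short end of the tray, its centre about 140 mm from the tray's; origin at the centre of its underside. Leave alone
- shell: limpet shell, loose, 56 mm diameter, 25 mm high, about 125 mm from the frame's centre off one short end; origin at the centre of its underside. Leave alone
- dish: round glass bowl, loose, 100 mm diameter, 45 mm tall, at the far side of the bench; origin at the centre of its underside. Leave alone
- flask: blue drinking bottle, loose, 60 mm diameter, 140 mm tall, at the far side of the bench; origin at the centre of its underside. Leave alone
- sieve: brass sieve ring, loose, 110 mm diameter, 35 mm tall, at the far side of the bench; origin at the centre of its underside. Leave alone
Things that resemble listed ones, but are neither listed nor needed, are in the scene too. Several things have the shape of the frame; the one meant has the colours described above.

How it is judged:
By the outcome, as a careful person would: the job done as asked, in the order asked, and still so for the second after the job is handed in, while the arm keeps its last pose, push and grip.
It also fails if it takes over 48 s, if anything falls off the work surface, if the arm or the gripper's body presses on something with over 40 N, if the wrist force passes 120 N, or if a joint passes its speed limit or range.

### The arm

A 7-joint arm with a two-finger parallel gripper is mounted at the origin on the work surface. World frame = base frame: x ahead of the robot, y to its left, z up, the work surface at z = 0. Lengths are in m, angles in rad, forces in N, time in s.
With the tool pointing down it reaches from about 0.425 to 0.925 m from the base axis. Payload 6.8 kg.
Tool frame: the origin (TCP) lies between the finger pads; the fingertips stand r.tcp_to_tips ahead of it and the grasp point (between the pads) lies 3 mm ahead of it (r.tcp_to_tips is the distance from the TCP to the fingertips, in m); z points along the fingers, y is the line along which they close (so a half turn about z gives the same grasp; the last joint's range is limited). The gripper opens to 85 mm and grips with 20 to 120 N. Pads are 22 mm wide; open, the fingers measure 114 mm over their backs; the gripper's body (76 mm by 85 mm) begins 54 mm behind the grasp point. The pads swing forward as they close: fully open they stand 13 mm farther back than shut.
Start: joints at [-1.211, 0.477, 0.022, 1.555, -0.011, 1.109, -0.083], TCP at [0.304, 0.602, 0.233] pointing down, gripper open.
Joint ranges: [-2.96, 2.96], [-0.34, 2.1], [-1.41, 1.46], [0.24, 2.44], [-1.37, 4.51], [0.17, 1.92], [-2.96, 2.96]. Speed limits (rad/s): [2.39, 2.39, 3.14, 3.14, 3.14, 3.14, 3.14].

### API

Orientations are given as a rotation vector (axis times angle).
In Python, from bench import r gives the robot as it stands. The module is installed in compiled form; this text tells all that it offers.
- The arm moves only by the tool step_arm, never from a script. Its argument "moves" is a list of rows, each an object of numbers: "rx", "ry", "rz": the turn, a rotation vector about the tool's x, y, z in degrees; "dx", "dy", "dz": the shift along the tool's x, y, z in mm; "gripper": the opening, from -1 (shut) to 1 (fully open). In form: [{"rx": .., "ry": .., "rz": .., "dx": .., "dy": .., "dz": .., "gripper": ..}, ...]. A call has 1 to 20 rows; each row shifts and turns the commanded pose from where the row before left it, along the tool's axes as they then stand; what a row does not reach is not made up. A row lasts 1/8 s, in which the tool goes at most 62.5 mm and 10.7 degrees, less where a joint would pass 70% of its speed; a pose out of reach is approached as far as the arm can. A call is refused whole if a number of a shift passes 62.5 or a number of a turn 10.7, either way. A call with a gripper value outside its range is refused whole. The fingers move at their own pace and stop on an object; "grip_force" is the grip in N (left out, the last holds). Time passes only in rows, so rows that do not move let the fingers close. It gives the time, the measured TCP pose, the force, the opening and the grip force at its end, in the units of the state.
- r.get_obs(): the state, without advancing time (a new reading comes with each control period).
- r.grab_frame(name): name is "side" or "top" or "wrist"; returns the picture (480x640x3 uint8, blue, green, red); there is no depth.
- r.camera_info(name): a dict with "mtx" (3x3 intrinsics, pixels), "D" ([k1, k2, p1, p2, k3] as OpenCV has them; the pictures are not rectified), "rvec" (rotation vector, rad) and "tvec" (3), from world to camera coordinates, as OpenCV has them. Camera axes: x right, y down, z forward; pixel columns grow to the right and rows downward; lengths in m; the calibration is good to about 2 mm. A picture is of the moment at which its call begins: read the wrist's pose just before it. camera_info takes no time and is no camera call; for the wrist camera it gives the pose at the moment of the call.
- r.hand_in(): hands the job in; it is judged then, once.
The state is a dict: "clock": time; "joints": joint angles; "qvel": joint speeds; "tau": joint torques, N m; "tcp_pos": TCP position; "orientation": TCP orientation; "contact_force": force on the tool from outside, world axes, zero at the start; "moment": the same for the moment, N m; "grip_width": finger opening in m; "gripper_force": force on a finger pad.
Only numpy, scipy, OpenCV 4.12 (cv2) and the standard library are available. Lean on these libraries where they do the work, as an engineer would, in place of code of your own. Each camera call takes 0.05 s, during which the arm holds its last target. There are 200 camera calls.

## Working session

There is one attempt and no reset: what is moved stays moved. The work goes in short steps, Python scripts to look and compute and a tool call to move; the robot and the scene stay as the last step left them, time stands still between calls to the robot, and variables do not carry over. Pictures are saved under pics/ and viewed, at most 10 in all, crops included, and the job is handed in when it is done.

Besides the shell and the picture viewer there is one more tool, called after "Request:" by a JSON object that holds its "method" and its "body". step_arm: Moves the arm, as the interface text tells. Its arguments: {"type":"object","properties":{"moves":{"type":"array","items":{"type":"object","properties":{"rx":{"type":"number"},"ry":{"type":"number"},"rz":{"type":"number"},"dx":{"type":"number"},"dy":{"type":"number"},"dz":{"type":"number"},"gripper":{"type":"number"}}}},"grip_force":{"type":"number"}},"required":["moves"]}

```bash
mkdir -p pics; python3 - <<'E'
from bench import r
import cv2
o=r.get_obs();print({k:o[k] for k in('clock','tcp_pos','orientation','grip_width','joints')},r.tcp_to_tips)
for n in('top','side'):
    cv2.imwrite(f'pics/{n}0.png',r.grab_frame(n));c=r.camera_info(n);print(n,c)
E
```

```text
{'clock': 0.0, 'tcp_pos': array([0.3041206 , 0.60192585, 0.23162821]), 'orientation': array([-7.28040086e-01, -3.05577354e+00,  2.85904311e-03]), 'grip_width': 0.08556926430983146, 'joints': array([-1.21110216,  0.4777746 ,  0.0223595 ,  1.55648695, -0.01150328,
        1.10930229, -0.08308858])} 0.022
top {'mtx': array([[545.6092839 ,   0.        , 312.03582231],
       [  0.        , 545.6092839 , 237.73808554],
       [  0.        ,   0.        ,   1.        ]]), 'D': array([0.00816371, 0.        , 0.        , 0.        , 0.        ]), 'rvec': array([ 2.15304396, -2.1978859 ,  0.11853241]), 'tvec': array([0.04790157, 0.54566811, 1.4169446 ])}
side {'mtx': array([[480.09302573,   0.        , 324.34494521],
       [  0.        , 480.09302573, 242.51639855],
       [  0.        ,   0.        ,   1.        ]]), 'D': array([-0.09633566,  0.        ,  0.        ,  0.        ,  0.        ]), 'rvec': array([ 2.05893925, -0.80535466,  0.44583259]), 'tvec': array([-0.36781656,  0.27198323,  0.95940987])}
```

View pics/top0.png

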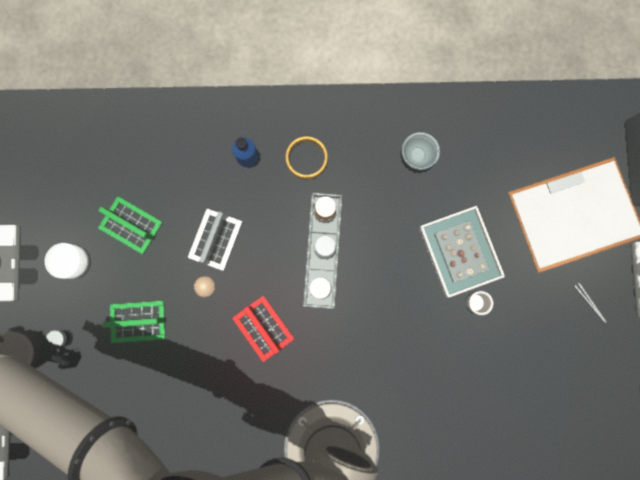

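View pics/side0.png

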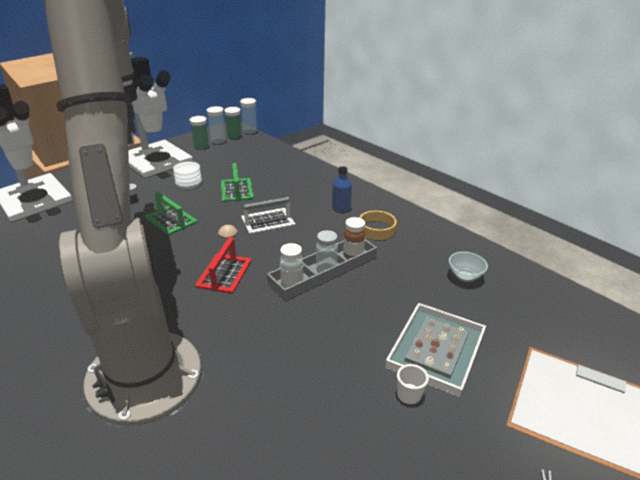

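The pictures show these possible frames in the top view: green (130,225), green (137,321), red (263,328) and white/aluminium with a grey bar (215,239), with the shell at (204,287) off its short end. I choose (215,239). The rack is at (323,250), the tray at (462,251) and the cup at (481,302). Next I measure and check a close crop.

```bash
cat > h.py <<'E'
import cv2,numpy as np
def ray(c,p):
    R=cv2.Rodrigues(c['rvec'])[0];u=cv2.undistortPoints(np.float64(p).reshape(-1,1,2),c['mtx'],c['D']).reshape(-1,2)
    return -R.T@c['tvec'],np.c_[u,np.ones(len(u))]@R
def plane(c,p,z):
    o,d=ray(c,p);return o+d*((z-o[2])/d[:,2])[:,None]
def proj(c,P): return cv2.projectPoints(np.float64(P),c['rvec'],c['tvec'],c['mtx'],c['D'])[0].reshape(-1,2)
def rect(P): # world xy contour -> centre,long,short,angle of long axis deg
    (x,y),(w,h),a=cv2.minAreaRect(np.float32(P[:,:2]*1000))
    if w<h:w,h,a=h,w,a+90
    return np.round([x,y,w,h,(a+90)%180-90],1)
def big(m,box):
    x0,y0,x1,y1=box;k=np.zeros_like(m);k[y0:y1,x0:x1]=m[y0:y1,x0:x1]
    cs=cv2.findContours(k,cv2.RETR_EXTERNAL,cv2.CHAIN_APPROX_NONE)[0]
    return max(cs,key=cv2.contourArea).reshape(-1,2).astype(float)
E
python3 - <<'E'
from bench import r
from h import *
im=cv2.imread('pics/top0.png');c=r.camera_info('top');g=im.min(2);hsv=cv2.cvtColor(im,cv2.COLOR_BGR2HSV)
f=big((g>90).astype(np.uint8)*255,(180,200,250,275));print('frame',rect(plane(c,f,.008)))
t=big((g>85).astype(np.uint8)*255,(415,200,512,300))
print('tray z25',rect(plane(c,t,.025)))
print(hsv[239,212],im[225,217],im[239,212],im[225,430],im[235,445],im[270,480])
k=big((g>70).astype(np.uint8)*255,(300,185,345,312));print('rack',rect(plane(c,k,.035)))
cv2.imwrite('pics/crop.png',np.hstack([cv2.resize(im[190:310,160:280],(400,400),interpolation=2),cv2.resize(im[195:315,405:525],(400,400),interpolation=2)]))
E
```

```text
frame [556.2 297.9 201.  185.5  -0.6]
tray z25 [ 508.6 -363.7  268.   256.9   -2.3]
[ 60  10 160] [168 174 170] [154 160 154] [175 184 165] [168 185 189] [178 186 179]
rack [520.   10.5 332.  116.9  -1.1]
```

View pics/crop.png

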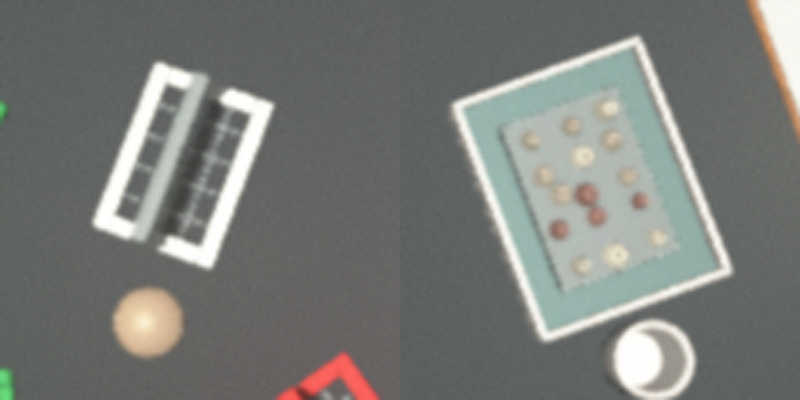

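The crop confirms the white frame with a grey crossbar: bar ends at about (221,213) and (204,262), shell below it. The tray corners are at about (476,206), (421,226), (448,297) and (505,276). The threshold was too low, so I redo the masks.

```bash
python3 - <<'E'
from bench import r
from h import *
im=cv2.imread('pics/top0.png');c=r.camera_info('top');g=im.min(2)
print('bg',im[300,400],im[190,200])
for th in(120,135,150):
    m=(g>th).astype(np.uint8)*255;mc=cv2.morphologyEx(m,cv2.MORPH_CLOSE,np.ones((5,5)))
    f=big(m,(180,200,250,274));f2=np.argwhere(m[200:274,180:250]>0)[:,::-1]+[180,200]
    print(th,'frame',rect(plane(c,f2.astype(float),.008)),'tray',rect(plane(c,big(m,(415,200,512,300)),.025)),'rack',rect(plane(c,big(mc,(300,185,345,312)),.035)))
# plate: grey in tray
P=plane(c,[(221,212.5),(204,262)],.07);print('bar',P,P.mean(0))
for n,p in(('shell',(204,288)),('cup',(481,302))):print(n,plane(c,[p],.01))
E
```

```text
bg [95 96 93] [95 95 94]
120 frame [551.  297.2 148.  106.8 -21.4] tray [ 503.  -358.4  206.3  170.1   18.6] rack [514.1   9.9 303.4  85.6  -5.5]
135 frame [551.2 297.2 146.2 105.1 -21.2] tray [ 503.7 -359.   205.   166.5   18.7] rack [513.5   9.9 301.2  81.6  -5.5]
150 frame [550.8 297.  145.  103.9 -21.2] tray [ 503.6 -359.4  203.9  165.    18.8] rack [513.3   9.9 300.1  80.7  -5.5]
bar [[0.61224174 0.27000916 0.07      ]
 [0.48566577 0.31384962 0.07      ]] [0.54895375 0.29192939 0.07      ]
shell [[0.42030121 0.32518489 0.01      ]]
cup [[ 0.36800441 -0.4078107   0.01      ]]
```

Request:
{"method": "step_arm", "body": {"moves": [{"rz":-5.5},{"dx":-20,"dy":-12},{"dx":-32,"dy":-18,"dz":3},{"dx":-32,"dy":-18,"dz":3},{"dx":-32,"dy":-18,"dz":3},{"dx":-32,"dy":-18,"dz":3},{"dx":-32,"dy":-18,"dz":3},{"dx":-32,"dy":-18,"dz":3},{"dx":-32,"dy":-18,"dz":3},{"dx":-32,"dy":-18,"dz":3},{"dx":-32,"dy":-18,"dz":3},{"dx":-32,"dy":-4,"dz":3},{},{},{}]}}

```text
invalid input at $.moves[0]: expected keys rx, ry, rz, dx, dy, dz, gripper
```

```bash
cat >> h.py <<'E'
from scipy.spatial.transform import Rotation as Ro
def st(r):
    o=r.get_obs();R=Ro.from_rotvec(o['orientation']).as_matrix()
    print('t',round(o['clock'],2),'p',np.round(o['tcp_pos']*1000,1),'yaw_y',round(np.degrees(np.arctan2(R[1,1],R[0,1])),2),'z',np.round(R[:,2],3),'F',np.round(o['contact_force'],1),'w',round(o['grip_width']*1000,1),'q',np.round(o['joints'],2));return o['tcp_pos'],R
E
python3 - <<'E'
from bench import r
from h import *
st(r);c=r.camera_info('wrist');im=r.grab_frame('wrist');cv2.imwrite('pics/w1.png',im);np.save('w1.npy',c,allow_pickle=True)
p,R=st(r);print(c['mtx'][0,0],c['rvec'],c['tvec'])
d=Ro.from_euler('z',-21.3,degrees=True).as_matrix()[:2,:2]
print(proj(c,[[*(d@[sx*.07,sy*.05]+[.551,.297]),.008] for sx,sy in((1,1),(1,-1),(-1,-1),(-1,1))]))
E
```

```text
t 0.1 p [304.2 602.  231.7] yaw_y 63.2 z [-0.001 -0.002 -1.   ] F [-0.   0.7 -0.7] w 85.7 q [-1.21  0.48  0.02  1.56 -0.01  1.11 -0.08]
t 0.15 p [304.2 602.1 231.9] yaw_y 63.2 z [-0.001 -0.001 -1.   ] F [-0.4 -0.8 -0.6] w 85.6 q [-1.21  0.48  0.02  1.56 -0.01  1.11 -0.08]
387.5728191562826 [-2.4290674  -1.49655589 -0.24368358] [-0.67430422 -0.04244949  0.3810415 ]
[[243.08581325 504.82452977]
 [171.28568464 507.77092361]
 [144.45298452 429.91473662]
 [223.61247485 425.61942636]]
```

View pics/w1.png

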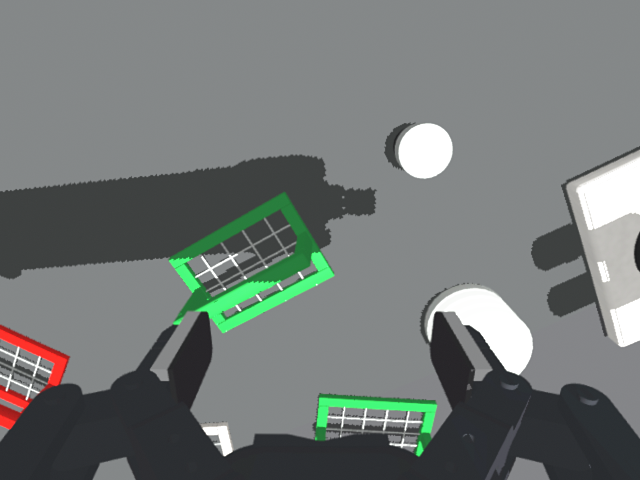

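The picture shows decoy green frames near (250,260) and (375,425), with a white corner at (215,430). The move was refused because every row needs all the keys.

Request:
{"method": "step_arm", "body": {"moves": [{"rx":0,"ry":0,"rz":-5.5,"dx":0,"dy":0,"dz":0,"gripper":1},{"rx":0,"ry":0,"rz":0,"dx":-20,"dy":-12,"dz":0,"gripper":1},{"rx":0,"ry":0,"rz":0,"dx":-32,"dy":-18,"dz":3,"gripper":1},{"rx":0,"ry":0,"rz":0,"dx":-32,"dy":-18,"dz":3,"gripper":1},{"rx":0,"ry":0,"rz":0,"dx":-32,"dy":-18,"dz":3,"gripper":1},{"rx":0,"ry":0,"rz":0,"dx":-32,"dy":-18,"dz":3,"gripper":1},{"rx":0,"ry":0,"rz":0,"dx":-32,"dy":-18,"dz":3,"gripper":1},{"rx":0,"ry":0,"rz":0,"dx":-32,"dy":-18,"dz":3,"gripper":1},{"rx":0,"ry":0,"rz":0,"dx":-32,"dy":-18,"dz":3,"gripper":1},{"rx":0,"ry":0,"rz":0,"dx":-32,"dy":-18,"dz":3,"gripper":1},{"rx":0,"ry":0,"rz":0,"dx":-32,"dy":-18,"dz":3,"gripper":1},{"rx":0,"ry":0,"rz":0,"dx":-32,"dy":-18,"dz":3,"gripper":1},{"rx":0,"ry":0,"rz":0,"dx":0,"dy":-4,"dz":0,"gripper":1},{"rx":0,"ry":0,"rz":0,"dx":0,"dy":0,"dz":0,"gripper":1}]}}

```text
clock: 1.9
tcp_pos: [0.5497, 0.2952, 0.2026]
orientation: [-0.585, -3.086, 0.0]
contact_force: [-0.2, 0.5, 0.0]
grip_width: 0.0852
gripper_force: 0.0
```

```bash
python3 - <<'E'
from bench import r
from h import *
p,R=st(r);c=r.camera_info('wrist');im=r.grab_frame('wrist');cv2.imwrite('pics/w2.png',im)
d=Ro.from_euler('z',-21.3,degrees=True).as_matrix()[:2,:2]
print(proj(c,[[*(d@[sx*.07,sy*.05]+[.551,.297]),.008] for sx,sy in((1,1),(1,-1),(-1,-1),(-1,1))]))
print(proj(c,[[*(d@[sx*.069,sy*.007]+[.551,.297]),.07] for sx,sy in((1,1),(1,-1),(-1,-1),(-1,1))]))
E
```

```text
t 1.9 p [549.7 295.2 202.6] yaw_y 68.55 z [-0. -0. -1.] F [-0.2  0.5  0. ] w 85.2 q [-0.67  0.42  0.1   1.72 -0.05  1.    0.65]
[[375.6742544  276.04148807]
 [270.34496033 276.17659944]
 [263.31774252 123.04035301]
 [382.7494387  122.86013112]]
[[332.1611355  307.30820994]
 [314.59474917 307.33013794]
 [313.2485086  127.92018324]
 [333.6984792  127.89011028]]
```

View pics/w2.png

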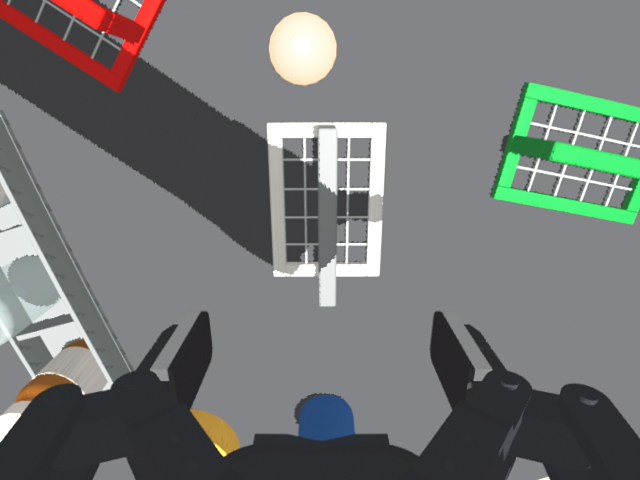

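The wrist view shows the white frame with corners (267,124), (386,123), (379,275), (274,275) and the bar spanning x 319–337. It sits about 3.5 px right of my prediction, which is a shift of about +3 mm along tool y. The yaw is good.

Request:
{"method": "step_arm", "body": {"grip_force": 60, "moves": [{"rx":0,"ry":0,"rz":0,"dx":0,"dy":4,"dz":10,"gripper":1},{"rx":0,"ry":0,"rz":0,"dx":0,"dy":0,"dz":25,"gripper":1},{"rx":0,"ry":0,"rz":0,"dx":0,"dy":0,"dz":30,"gripper":1},{"rx":0,"ry":0,"rz":0,"dx":0,"dy":0,"dz":30,"gripper":1},{"rx":0,"ry":0,"rz":0,"dx":0,"dy":0,"dz":25,"gripper":1},{"rx":0,"ry":0,"rz":0,"dx":0,"dy":0,"dz":18,"gripper":1},{"rx":0,"ry":0,"rz":0,"dx":0,"dy":0,"dz":0,"gripper":1},{"rx":0,"ry":0,"rz":0,"dx":0,"dy":0,"dz":0,"gripper":-1},{"rx":0,"ry":0,"rz":0,"dx":0,"dy":0,"dz":0,"gripper":-1},{"rx":0,"ry":0,"rz":0,"dx":0,"dy":0,"dz":0,"gripper":-1},{"rx":0,"ry":0,"rz":0,"dx":0,"dy":0,"dz":0,"gripper":-1},{"rx":0,"ry":0,"rz":0,"dx":0,"dy":0,"dz":0,"gripper":-1},{"rx":0,"ry":0,"rz":0,"dx":0,"dy":0,"dz":0,"gripper":-1}]}}

```text
clock: 3.58
tcp_pos: [0.5515, 0.2999, 0.065]
orientation: [0.581, 3.087, -0.0]
contact_force: [-1.8, -1.5, 5.6]
grip_width: 0.0115
gripper_force: 59.5
```

```bash
python3 - <<'E'
from bench import r
from h import *
st(r);print(r.get_obs()['gripper_force'])
E
```

```text
t 3.58 p [551.5 299.9  65. ] yaw_y 68.68 z [ 0. -0. -1.] F [-1.8 -1.5  5.6] w 11.5 q [-0.66  0.59  0.08  1.8  -0.06  0.75  0.66]
59.50020611286163
```

Request:
{"method": "step_arm", "body": {"moves": [{"rx":0,"ry":0,"rz":0,"dx":0,"dy":0,"dz":-5,"gripper":-1},{"rx":0,"ry":0,"rz":0,"dx":0,"dy":0,"dz":-10,"gripper":-1},{"rx":0,"ry":0,"rz":0,"dx":0,"dy":0,"dz":-20,"gripper":-1},{"rx":0,"ry":0,"rz":0,"dx":0,"dy":0,"dz":-25,"gripper":-1},{"rx":0,"ry":0,"rz":0,"dx":0,"dy":0,"dz":-25,"gripper":-1},{"rx":0,"ry":0,"rz":0,"dx":0,"dy":0,"dz":-25,"gripper":-1},{"rx":0,"ry":0,"rz":0,"dx":0,"dy":0,"dz":-25,"gripper":-1},{"rx":0,"ry":0,"rz":0,"dx":0,"dy":0,"dz":-15,"gripper":-1},{"rx":0,"ry":0,"rz":0,"dx":0,"dy":0,"dz":-5,"gripper":-1},{"rx":0,"ry":0,"rz":0,"dx":0,"dy":0,"dz":0,"gripper":-1},{"rx":0,"ry":0,"rz":0,"dx":0,"dy":0,"dz":0,"gripper":-1}]}}

```text
clock: 4.95
tcp_pos: [0.5509, 0.2998, 0.2185]
orientation: [-0.58, -3.086, 0.002]
contact_force: [-0.2, 1.1, -2.3]
grip_width: 0.012
gripper_force: 58.7
```

```bash
python3 - <<'E'
from bench import r
from h import *
p,R=st(r);print(r.get_obs()['moment']);c=r.camera_info('wrist');im=r.grab_frame('wrist');s=r.grab_frame('side')
cv2.imwrite('pics/w3.png',np.hstack([cv2.resize(im,(400,300)),cv2.resize(s[60:360,150:550],(400,300))]));cv2.imwrite('pics/w3f.png',im);np.save('w3.npy',np.array(c,dtype=object),allow_pickle=True)
for P in ([[sx*.07,sy*.05,.067-.008] for sx,sy in((1,1),(1,-1),(-1,-1),(-1,1))],):
    print(proj(c,[p+R@np.array(q) for q in P]))
E
```

```text
t 4.95 p [550.9 299.8 218.5] yaw_y 68.7 z [-0.002 -0.001 -1.   ] F [-0.2  1.1 -2.3] w 12.0 q [-0.67  0.41  0.1   1.69 -0.05  1.04  0.64]
[-0.0187839  -0.03098783 -0.03496879]
[[419.5386432  132.96301014]
 [221.21919067 132.7452632 ]
 [239.71934799 365.83047621]
 [400.69452208 366.02245775]]
```

View pics/w3.png

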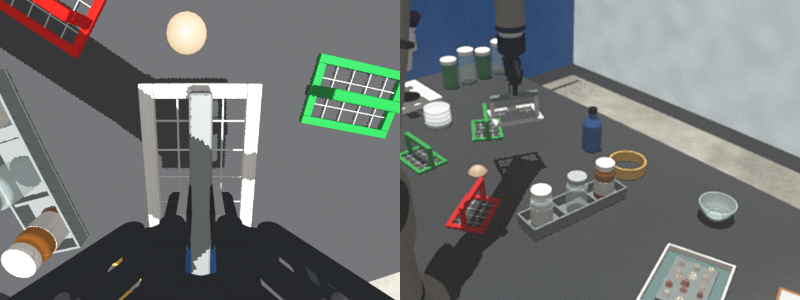

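The wrist view shows the frame held, its far corners at about (222,134) and (420,133), as predicted for a centred, level grasp. The side view shows it clear of the bench. I carry it over the rack.

Request:
{"method": "step_arm", "body": {"moves": [{"rx":0,"ry":0,"rz":0,"dx":-3,"dy":-10,"dz":0,"gripper":-1},{"rx":0,"ry":0,"rz":0,"dx":-6,"dy":-20,"dz":0,"gripper":-1},{"rx":0,"ry":0,"rz":0,"dx":-9,"dy":-30,"dz":0,"gripper":-1},{"rx":0,"ry":0,"rz":0,"dx":-11,"dy":-35,"dz":0,"gripper":-1},{"rx":0,"ry":0,"rz":0,"dx":-11,"dy":-35,"dz":0,"gripper":-1},{"rx":0,"ry":0,"rz":0,"dx":-11,"dy":-35,"dz":0,"gripper":-1},{"rx":0,"ry":0,"rz":0,"dx":-11,"dy":-35,"dz":0,"gripper":-1},{"rx":0,"ry":0,"rz":0,"dx":-11,"dy":-35,"dz":0,"gripper":-1},{"rx":0,"ry":0,"rz":0,"dx":-11,"dy":-35,"dz":0,"gripper":-1},{"rx":0,"ry":0,"rz":0,"dx":-11,"dy":-35,"dz":0,"gripper":-1},{"rx":0,"ry":0,"rz":0,"dx":-11,"dy":-35,"dz":0,"gripper":-1},{"rx":0,"ry":0,"rz":0,"dx":-11,"dy":-35,"dz":0,"gripper":-1},{"rx":0,"ry":0,"rz":0,"dx":-11,"dy":-35,"dz":0,"gripper":-1},{"rx":0,"ry":0,"rz":0,"dx":-11,"dy":-35,"dz":0,"gripper":-1},{"rx":0,"ry":0,"rz":0,"dx":-11,"dy":-35,"dz":0,"gripper":-1},{"rx":0,"ry":0,"rz":0,"dx":-11,"dy":-35,"dz":0,"gripper":-1},{"rx":0,"ry":0,"rz":0,"dx":-11,"dy":-35,"dz":0,"gripper":-1},{"rx":0,"ry":0,"rz":0,"dx":-11,"dy":-35,"dz":0,"gripper":-1},{"rx":0,"ry":0,"rz":0,"dx":-9,"dy":-30,"dz":0,"gripper":-1},{"rx":0,"ry":0,"rz":0,"dx":-3,"dy":-16,"dz":0,"gripper":-1}]}}

```text
clock: 7.55
tcp_pos: [0.5017, -0.3614, 0.2197]
orientation: [-0.586, -3.086, 0.001]
contact_force: [-0.9, 0.6, -1.9]
grip_width: 0.0118
gripper_force: 58.7
```

Request:
{"method": "step_arm", "body": {"moves": [{"rx":0,"ry":0,"rz":-3,"dx":0,"dy":0,"dz":0,"gripper":-1},{"rx":0,"ry":0,"rz":-5,"dx":0,"dy":0,"dz":0,"gripper":-1},{"rx":0,"ry":0,"rz":-6,"dx":0,"dy":0,"dz":0,"gripper":-1},{"rx":0,"ry":0,"rz":-6,"dx":0,"dy":0,"dz":0,"gripper":-1},{"rx":0,"ry":0,"rz":-6,"dx":0,"dy":0,"dz":0,"gripper":-1},{"rx":0,"ry":0,"rz":-6,"dx":0,"dy":0,"dz":0,"gripper":-1},{"rx":0,"ry":0,"rz":-5,"dx":0,"dy":0,"dz":0,"gripper":-1},{"rx":0,"ry":0,"rz":-3,"dx":0,"dy":0,"dz":0,"gripper":-1},{"rx":0,"ry":0,"rz":0,"dx":0,"dy":0,"dz":0,"gripper":-1},{"rx":0,"ry":0,"rz":0,"dx":0,"dy":0,"dz":0,"gripper":-1}]}}

```text
clock: 8.8
tcp_pos: [0.5035, -0.3585, 0.2196]
orientation: [0.509, -3.1, -0.0]
contact_force: [0.8, -0.3, -2.8]
grip_width: 0.0117
gripper_force: 58.7
```

```bash
python3 - <<'E'
from bench import r
from h import *
p,R=st(r);c=r.camera_info('wrist');im=r.grab_frame('wrist');s=r.grab_frame('side')
cv2.imwrite('pics/w4.png',im);cv2.imwrite('pics/s4.png',s);cv2.imwrite('pics/t4.png',r.grab_frame('top'))
d=Ro.from_euler('z',18.7,degrees=True).as_matrix()[:2,:2]
S=((1,1),(1,-1),(-1,-1),(-1,1))
print('frame',proj(c,[p+R@np.array([sx*.07,sy*.05,.067-.008]) for sx,sy in S]))
print('tray',proj(c,[[*(d@[sx*.1,sy*.08]+[.5035,-.359]),.025] for sx,sy in S]))
print('plate',proj(c,[[*(d@[sx*.07,sy*.05]+[.5035,-.359]),.02] for sx,sy in S]))
E
```

```text
t 8.8 p [ 503.5 -358.5  219.6] yaw_y 108.64 z [-0.  0. -1.] F [ 0.8 -0.3 -2.8] w 11.7 q [ 0.36  0.4   0.21  1.72 -0.1   1.03  2.5 ]
frame [[419.40763562 132.59026191]
 [221.01685427 132.38738172]
 [239.55318772 365.65534617]
 [400.63045663 365.90976457]]
tray [[402.02383437 303.46113413]
 [238.04917419 303.39116506]
 [221.90928227  84.34356574]
 [417.86788976  84.30351989]]
plate [[372.05419776 273.23035431]
 [267.9797886  273.19464522]
 [261.01964446 121.76639526]
 [378.80466012 121.75565318]]
```

View pics/w4.png

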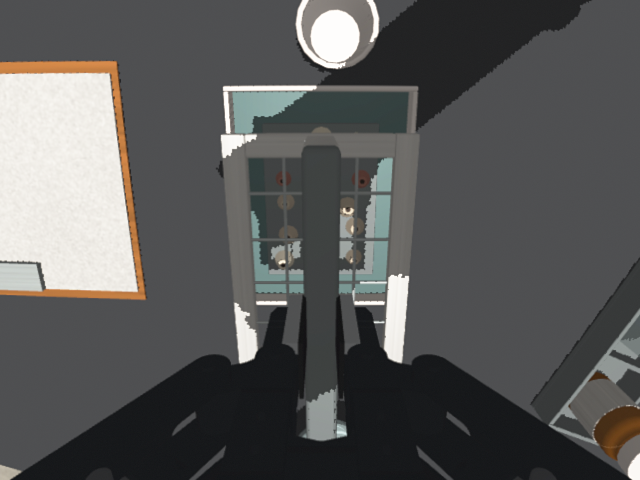

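The wrist view shows the tray rim at (223,87)–(418,87), the cup at (337,30) clear of it, and the frame's far border at (221,134)–(419,134). I measure the edges numerically.

```bash
python3 - <<'E'
from bench import r
from h import *
im=cv2.imread('pics/w4.png');c=r.camera_info('wrist');p,R=st(r)
g=cv2.cvtColor(im,cv2.COLOR_BGR2GRAY).astype(float)
def edge(line,lo,hi):
    d=np.abs(np.diff(line[lo:hi]));return lo+d.argmax()+1-.5, d.max()
def pts(kind,seq,lo,hi):
    return np.array([(k,edge(g[:,k] if kind=='v' else g[k],lo,hi)[0]) for k in seq])
fit=lambda a:np.polyfit(a[:,0],a[:,1],1)
xs=[240,250,260,270,370,380,390,400]
def show(n,a): print(n,a[:,1])
show('tray top',pts('v',xs,76,92));show('frame top',pts('v',xs+[230,410],126,142))
L=pts('h',range(92,130,6),215,228);Rr=pts('h',range(92,130,6),411,424);show('trayL',L);show('trayR',Rr)
F=pts('h',range(145,290,12),214,240);G=pts('h',range(145,290,12),402,428);show('fL',F);show('fR',G)
show('tray bottom',pts('v',[260,265,270,275,370,375,380],296,312)); show('plate bot',pts('v',[258,262,266,270,275,280,362,366,370],264,282))
cv2.imwrite('pics/c4.png',cv2.resize(im[75:325,200:440],(768,800))[:600]) 
E
```

```text
t 8.95 p [ 503.7 -358.5  219.6] yaw_y 108.67 z [-0.  0. -1.] F [-1.4 -0.2 -2.4] w 11.8 q [ 0.36  0.4   0.21  1.72 -0.1   1.03  2.5 ]
tray top [85.5 90.5 85.5 85.5 85.5 85.5 85.5 85.5]
frame top [134.5 134.5 132.5 132.5 132.5 132.5 132.5 132.5 134.5 132.5]
trayL [222.5 223.5 223.5 224.5 224.5 225.5 225.5]
trayR [417.5 416.5 416.5 416.5 416.5 415.5 415.5]
fL [221.5 225.5 222.5 223.5 224.5 225.5 226.5 227.5 228.5 229.5 230.5 231.5
 232.5]
fR [418.5 417.5 417.5 416.5 415.5 414.5 413.5 412.5 411.5 410.5 409.5 408.5
 407.5]
tray bottom [304.5 304.5 304.5 304.5 304.5 304.5 304.5]
plate bot [280.5 280.5 280.5 269.5 269.5 264.5 268.5 279.5 280.5]
```

```bash
cat > pnp.py <<'E'
from bench import r
from h import *
def edge(l,lo,hi): return lo+np.abs(np.diff(l[lo:hi])).argmax()+.5
def fit(a):  # robust line through points
    vx,vy,x,y=cv2.fitLine(np.float32(a),cv2.DIST_HUBER,0,.01,.01).ravel();return np.cross([x,y,1],[x+vx,y+vy,1])
def frame(im,c,p,R):
    g=cv2.cvtColor(im,cv2.COLOR_BGR2GRAY).astype(float)
    L=fit([(edge(g[k],214+int((k-133)*.08),230+int((k-133)*.08)),k) for k in range(142,345,5)])
    Q=fit([(edge(g[k],410-int((k-133)*.08),426-int((k-133)*.08)),k) for k in range(142,345,5)])
    T=fit([(k,edge(g[:,k],125,142)) for k in [*range(226,300,5),*range(345,415,5)]])
    b=[(k,edge(g[:,k],354,376)) for k in (242,244,246,248,250,391,393,395,397)];print('bot',[x[1] for x in b]);B=fit(b)
    X=[np.cross(a,q) for a,q in((T,Q),(T,L),(B,L),(B,Q))];X=np.array([x[:2]/x[2] for x in X]);print(X.round(1))
    obj=np.array([[.07,.05,0],[.07,-.05,0],[-.07,-.05,0],[-.07,.05,0]])
    ok,rv,tv=cv2.solvePnP(obj,X,c['mtx'],c['D'],flags=cv2.SOLVEPNP_IPPE)
    Rc=cv2.Rodrigues(c['rvec'])[0];pw=Rc.T@(tv.ravel()-c['tvec']);Rf=R.T@Rc.T@cv2.Rodrigues(rv)[0]
    print('frame top centre in tool mm',(R.T@(pw-p)*1000).round(1),'rotvec deg',np.degrees(Ro.from_matrix(Rf).as_rotvec()).round(2))
E
python3 - <<'E'
from pnp import *
p,R=st(r);c=r.camera_info('wrist');frame(cv2.imread('pics/w4.png'),c,p,R)
im=cv2.imread('pics/w4.png');print(im[350:375,246].max(1),im[350:375,395].max(1))
print('w3');c3=np.load('w3.npy',allow_pickle=True).item();R3=Ro.from_rotvec([-0.58,-3.086,.002]).as_matrix();frame(cv2.imread('pics/w3f.png'),c3,np.array([.5509,.2998,.2185]),R3)
E
```

```text
t 8.95 p [ 503.7 -358.5  219.6] yaw_y 108.67 z [-0.  0. -1.] F [-1.4 -0.2 -2.4] w 11.8 q [ 0.36  0.4   0.21  1.72 -0.1   1.03  2.5 ]
bot [np.float64(362.5), np.float64(362.5), np.float64(361.5), np.float64(360.5), np.float64(359.5), np.float64(359.5), np.float64(360.5), np.float64(361.5), np.float64(361.5)]
[[419.8 132.5]
 [219.9 132.5]
 [238.2 361.5]
 [402.  360.7]]
frame top centre in tool mm [ 0.6 -0.  57.3] rotvec deg [ 0.39  4.44 -0.07]
[237 237 237 237 237 237 237 237 237 239 241 184  83  28  24  26  25  26
  27  26  27  27  25  25  26] [242 242 241 241 240 240 240 240 240 242 242 166  57  24  25  27  26  26
  27  28  26  27  27  27  29]
w3
bot [np.float64(362.5), np.float64(362.5), np.float64(361.5), np.float64(360.5), np.float64(360.5), np.float64(359.5), np.float64(360.5), np.float64(361.5), np.float64(362.5)]
[[420.  132.9]
 [219.4 132.3]
 [238.4 361.5]
 [401.6 361. ]]
frame top centre in tool mm [ 0.7 -0.2 57.2] rotvec deg [ 0.1   4.38 -0.05]
```

The PnP fit hints at about 4° of pitch, so I cross-check it in the side view.

```bash
python3 - <<'E'
from pnp import *
p,R=st(r);c=r.camera_info('side');s=cv2.imread('pics/s4.png')
S=((1,1),(1,-1),(-1,-1),(-1,1));K=4
allp={}
for a in(0,4.4):
    T=R@Ro.from_euler('y',a,degrees=True).as_matrix()
    allp[a]=proj(c,[p+T@np.array([sx*.07,sy*.05,.057]) for sx,sy in S]);print(a,allp[a].round(1))
m=allp[0].mean(0);x0,y0=int(m[0]-90),int(m[1]-80)
k=cv2.resize(s[y0:y0+140,x0:x0+190],None,fx=K,fy=K,interpolation=cv2.INTER_CUBIC);print(x0,y0)
for a,col in((0,(0,255,0)),(4.4,(0,0,255))):
    for q in allp[a]: cv2.drawMarker(k,tuple(int(v) for v in (q-[x0,y0]+.5)*K),col,cv2.MARKER_CROSS,9,1)
cv2.imwrite('pics/c5.png',k)
E
```

```text
t 8.95 p [ 503.7 -358.5  219.6] yaw_y 108.67 z [-0.  0. -1.] F [-1.4 -0.2 -2.4] w 11.8 q [ 0.36  0.4   0.21  1.72 -0.1   1.03  2.5 ]
0 [[413.8 305.5]
 [465.1 323.1]
 [482.4 280.9]
 [435.8 266.5]]
4.4 [[413.5 304.6]
 [465.1 322.3]
 [481.4 284.1]
 [434.8 269.6]]
359 214
```

View pics/c5.png

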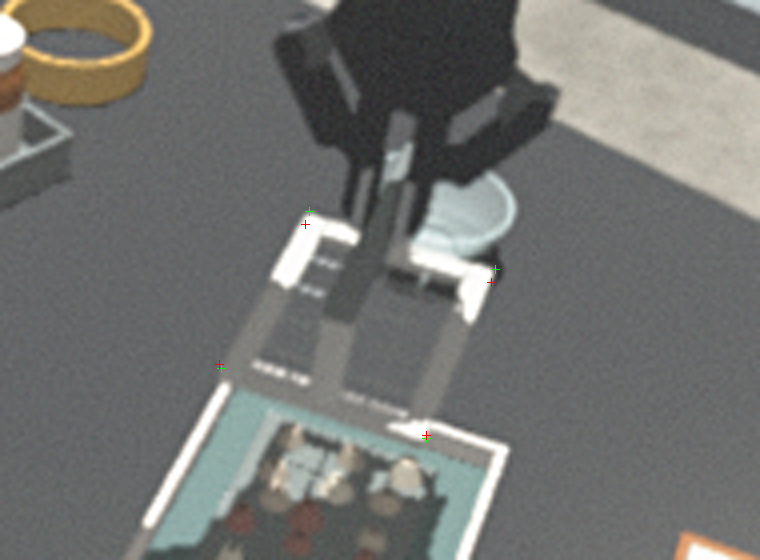

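The side view shows the far corners at (308,214) and (496,268), on the green markers for level. The pitch came from the gripper covering the near edge, so the frame is level within about 1°. I lower it with the 1 mm correction, in two stages.

Request:
{"method": "step_arm", "body": {"moves": [{"rx":0,"ry":0,"rz":0,"dx":-1,"dy":0,"dz":5,"gripper":-1},{"rx":0,"ry":0,"rz":0,"dx":0,"dy":0,"dz":10,"gripper":-1},{"rx":0,"ry":0,"rz":0,"dx":0,"dy":0,"dz":15,"gripper":-1},{"rx":0,"ry":0,"rz":0,"dx":0,"dy":0,"dz":15,"gripper":-1},{"rx":0,"ry":0,"rz":0,"dx":0,"dy":0,"dz":15,"gripper":-1},{"rx":0,"ry":0,"rz":0,"dx":0,"dy":0,"dz":15,"gripper":-1},{"rx":0,"ry":0,"rz":0,"dx":0,"dy":0,"dz":10,"gripper":-1},{"rx":0,"ry":0,"rz":0,"dx":0,"dy":0,"dz":5,"gripper":-1},{"rx":0,"ry":0,"rz":0,"dx":0,"dy":0,"dz":0,"gripper":-1},{"rx":0,"ry":0,"rz":0,"dx":0,"dy":0,"dz":0,"gripper":-1}]}}

```text
clock: 10.2
tcp_pos: [0.5051, -0.3586, 0.1301]
orientation: [-0.51, 3.099, -0.001]
contact_force: [-0.5, -1.2, -1.0]
grip_width: 0.0119
gripper_force: 58.7
```

```bash
python3 - <<'E'
from pnp import *
p,R=st(r);c=r.camera_info('wrist');im=r.grab_frame('wrist');cs=r.camera_info('side');s=r.grab_frame('side')
S=((1,1),(1,-1),(-1,-1),(-1,1))
F=[p+R@np.array([sx*.07,sy*.05,.057]) for sx,sy in S]
d=Ro.from_euler('z',18.7,degrees=True).as_matrix()[:2,:2]
Tr=[[*(d@[sx*.1,sy*.08]+[.504,-.358]),.025] for sx,sy in S];Pl=[[*(d@[sx*.07,sy*.05]+[.504,-.358]),.02] for sx,sy in S]
x0,y0=350,230
k=[im.copy(),cv2.resize(s[y0:y0+150,x0:x0+150],(480,480),interpolation=2)]
for Q,col in((F,(0,0,255)),(Tr,(255,0,255)),(Pl,(255,0,0))):
    for q in proj(c,Q): cv2.drawMarker(k[0],tuple(int(round(v)) for v in q),col,cv2.MARKER_CROSS,9,1)
    for q in (proj(cs,Q)-[x0,y0]+.5)*3.2: cv2.drawMarker(k[1],tuple(int(v) for v in q),col,cv2.MARKER_CROSS,9,1)
cv2.imwrite('pics/c6.png',np.hstack([k[0][60:540,160:480],k[1][:420]]))
E
```

```text
t 10.2 p [ 505.1 -358.6  130.1] yaw_y 108.69 z [ 0.001 -0.    -1.   ] F [-0.5 -1.2 -1. ] w 11.9 q [ 0.37  0.5   0.19  1.8  -0.12  0.86  2.52]
```

View pics/c6.png

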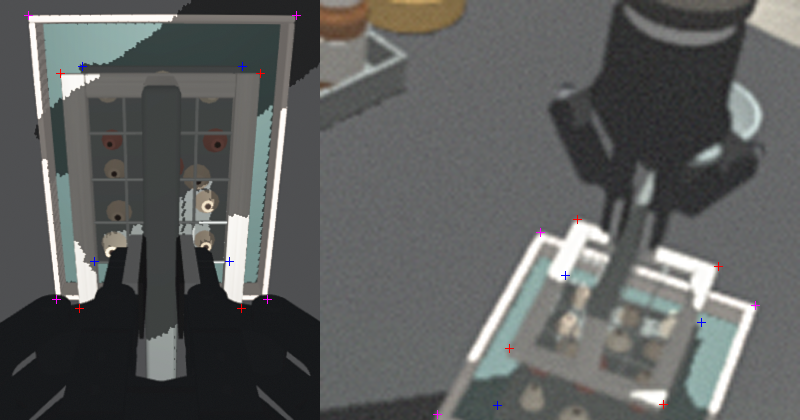

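The view shows the frame corners at (60,73) and (261,73), matching the prediction, and the tray rim at (30,16)–(296,16). The side view shows it level. I compute the remaining offset by casting edge points onto both planes.

```bash
python3 - <<'E'
from pnp import *
p,R=st(r);c=r.camera_info('wrist');im=r.grab_frame('wrist')
g=cv2.cvtColor(im,cv2.COLOR_BGR2GRAY).astype(float)
def outer(l,i,step,n=20,j=30): # first strong jump from outside
    for k in range(n):
        a=i+k*step
        if abs(l[a+step]-l[a])>j: return a+step/2
    return np.nan
def T(P,z): return (plane(c,P,z)-p)@R*1000
rows=[90,100,150,200,250,300,330]
for nm,z,f in(('tray',.025,[(k,180+int((k-75)*.095),460-int((k-75)*.105)) for k in rows]),('frame',p[2]-.057,[(k,212+int((k-133)*.08),428-int((k-133)*.08)) for k in (150,170,190,210,230,260,300,330)])):
    L=[(outer(g[k],a,1,20,15),k) for k,a,b in f];Q=[(outer(g[k],b,-1,20,15),k) for k,a,b in f]
    a,b=T(L,z)[:,1],T(Q,z)[:,1];print(nm,'tool y L',a.round(1),'R',b.round(1),'mid',((a+b)/2).round(1))
tp=[(k,outer(g[:,k],68,1,20,15)) for k in (205,230,260,300,400,430,445)];print('tray far x',T(tp,.025)[:,0].round(1))
tp=[(k,outer(g[:,k],125,1,20,15)) for k in (230,260,280,360,380,400)];print('frame far x',T(tp,p[2]-.057)[:,0].round(1))
tp=[(k,outer(g[:,k],368,-1,25,15)) for k in (222,226,230,234,418,422)];print('tray near x',tp,T(tp,.025)[:,0].round(1))
E
```

```text
t 10.3 p [ 505.1 -358.5  130.1] yaw_y 108.69 z [ 0.001 -0.    -1.   ] F [ 0.2 -0.2 -1.7] w 11.7 q [ 0.37  0.5   0.19  1.8  -0.12  0.86  2.52]
tray tool y L [-79.6 -79.6 -79.9 -79.2 -79.9 -80.  -80.2] R [80.8 80.7 79.9 81.2 80.7 80.9 81.2] mid [ 0.6  0.6 -0.   1.   0.4  0.4  0.5]
frame tool y L [-50.5 -50.2 -49.9 -50.2 -50.  -49.7 -48.7 -50.1] R [49.6 53.5 49.7 50.  49.7 50.  49.6 49.9] mid [-0.4  1.7 -0.1 -0.1 -0.1  0.2  0.5 -0.1]
tray far x [101.5 101.3 101.2 101.1 100.8 101.  101.1]
frame far x [70.  69.9 69.9 70.  70.  70.1]
tray near x [(222, 356.5), (226, 358.5), (230, 361.5), (234, 364.5), (418, 357.5), (422, 355.5)] [ -97.   -98.7 -101.4 -104.1  -97.5  -95.7]
```

Request:
{"method": "step_arm", "body": {"moves": [{"rx":0,"ry":0,"rz":0,"dx":0.7,"dy":0.5,"dz":3,"gripper":-1},{"rx":0,"ry":0,"rz":0,"dx":0,"dy":0,"dz":5,"gripper":-1},{"rx":0,"ry":0,"rz":0,"dx":0,"dy":0,"dz":5,"gripper":-1},{"rx":0,"ry":0,"rz":0,"dx":0,"dy":0,"dz":3,"gripper":-1},{"rx":0,"ry":0,"rz":0,"dx":0,"dy":0,"dz":0,"gripper":-1},{"rx":0,"ry":0,"rz":0,"dx":0,"dy":0,"dz":0,"gripper":-1},{"rx":0,"ry":0,"rz":0,"dx":0,"dy":0,"dz":0,"gripper":-1},{"rx":0,"ry":0,"rz":0,"dx":0,"dy":0,"dz":0,"gripper":-1}]}}

```text
clock: 11.35
tcp_pos: [0.504, -0.3581, 0.1137]
orientation: [-0.51, 3.1, -0.0]
contact_force: [-0.2, 0.3, -2.1]
grip_width: 0.012
gripper_force: 58.7
```

```bash
python3 - <<'E'
from pnp import *
p,R=st(r);print(np.abs(r.get_obs()['qvel']).max())
if abs(p[2]-.114)<.002: print(r.hand_in())
E
```

```text
t 11.35 p [ 504.  -358.1  113.7] yaw_y 108.69 z [ 0. -0. -1.] F [-0.2  0.3 -2.1] w 12.0 q [ 0.38  0.52  0.19  1.81 -0.13  0.82  2.52]
0.0019347532739454557
the job is handed in; nothing more can be done
None
```

I handed the job in at 11.35 s with the frame still held over the settlement plate: centred to about 1 mm, lined up with the plate, level within about 1°, and by my measurements about 15 mm above the tallest growth. I took no picture after the last 16 mm of lowering; that pose rests on the arm's own readings, and the measured forces showed no sign of contact.

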